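# Fit and latch the retaining bar of a bench mixer

### The arm

A 6-joint arm with a two-finger parallel gripper is mounted at the origin on the work surface. World frame = base frame: x ahead of the robot, y to its left, z up, the work surface at z = 0. Lengths are in m, angles in rad, forces in N, time in s.
With the tool pointing down it reaches from about 0.225 to 0.875 m from the base axis. Payload 3.4 kg.
Tool frame: the origin (TCP) lies at the very end of the fingers, on their centre line; the grasp point (between the pads) lies 19 mm behind it (grip_depth is the distance from the TCP to the grasp point, in m); x points along the fingers, z is the direction in which the jaws open and shut, and the axes are right-handed (so a half turn about x gives the same grasp; the last joint's range is limited). The gripper opens to 85 mm and grips with 20 to 120 N. Pads are 22 mm wide; open, the fingers measure 114 mm over their backs; the gripper's body (76 mm by 85 mm) begins 54 mm behind the grasp point. The pads swing forward as they close: fully open they stand 13 mm farther back than shut.
Start: joints at [-1.457, 0.276, 1.505, -0, 1.361, -0.121], TCP at [0.134, -0.559, 0.231] pointing down, gripper open.
Joint ranges: [-2.89, 2.89], [-0.75, 2.08], [0.22, 2.7], [-1.18, 4.32], [0.11, 2.71], [-2.7, 2.7]. Speed limits (rad/s): [2.57, 2.57, 3.14, 3.14, 3.14, 3.14].

### API

Orientations are given as a unit quaternion [w, x, y, z].
In Python, from rig import get_state, get_image, sign_off, grip_depth gives the robot as it stands. The module is installed in compiled form; this text tells all that it offers.
- The arm moves only by the tool arm_command, never from a script. Its argument "series" is a list of rows, each an object with "dp": the shift along the tool's x, y, z scaled (see below), a list of three; "angular": the turn, a rotation vector about the tool's x, y, z scaled (see below), a list of three; "gripper": the finger opening in mm, from 0 to 85.4. A call has exactly 8 rows; each row shifts and turns the pose as measured when the row begins, along the tool's axes as they then stand; what a row does not reach is not made up. The controller multiplies each number of a shift by 0.12 m and each number of a turn by 90 degrees. A row lasts 1/8 s, in which the tool goes at most 62.5 mm and 10.7 degrees, less where a joint would pass 70% of its speed; a pose out of reach is approached as far as the arm can. A call with a number of a shift or a turn outside -1 to 1 is refused whole. A call with a gripper value outside its range is refused whole. The fingers move at their own pace and stop on an object; "grip_force" is the grip in N (left out, the last holds). Time passes only in rows, so rows that do not move let the fingers close, or fill a call up. It gives the time, the measured TCP pose, the force and the opening at its end, in the units of the state.
- get_state(): the state, without advancing time (a new reading comes with each control period).
- get_image(name): name is "side" or "top"; returns a dict with "image" (384x512x3 uint8, blue, green, red), "depth" (384x512 float32, m along the optical axis (not along the pixel's ray), 0 where there is no reading), "mtx" (3x3 intrinsics, pixels), "view" (4x4, takes a point from world to camera coordinates). Camera axes: x right, y up, looking along -z (the intrinsics and any distortion apply to the point x, -y, -z); pixel columns grow to the right and rows downward; lengths in m; the calibration is good to about 2 mm. A picture is of the moment at which its call begins.
- sign_off(): hands the job in, once; it reports no verdict.
The state is a dict: "clock": time; "qpos": joint angles; "qd": joint speeds; "effort": joint torques, N m; "position": TCP position; "ee_rot": TCP orientation; "contact_force": force on the tool from outside, world axes, zero at the start; "moment": the same for the moment, N m; "width": finger opening in m.
Only numpy, scipy, OpenCV 4.12 (cv2) and the standard library are available. Lean on these libraries where they do the work, as an engineer would, in place of code of your own. Each camera call takes 0.05 s, during which the arm holds its last target. There are 200 camera calls.

### The job

Secure the bottles on the bench mixer: lay the retaining bar, grip up, across the two end supports so that it lies fully down in both slots and its ends stick out past both supports, setting it down rather than dropping it. Then swing both turn-latches fully closed over it. Leave the bottles standing where they are and don't disturb the other things on the bench.

Things in the scene. Friction and masses are not known exactly. Their poses are not given: they have to be found in the camera images.
- mixer: Bench mixer, fixed to the bench: white base 140 x 300 x 35 mm, aluminium platform on top (surface 43 mm up) with a row of three bottles and an upright aluminium end support at each end, centred 115 mm from the origin along y. Origin: centre of its underside, on the bench; z up, y along the row from the right support to the left one, x square to the row.
- slot_left (a point): Centre of the slot floor in the mixer's +y support, 108 mm above the bench; axes as the mixer's. The slot is open on top and at both ends, runs along y, 20 mm wide, mouth bevelled to 34 mm. The support is 120 mm high, 26 mm thick along y, from x = -37.5 to +47.5 mm.
- slot_right (a point): Centre of the slot floor in the mixer's -y support, 108 mm above the bench; axes as the mixer's. The slot is open on top and at both ends, runs along y, 20 mm wide, mouth bevelled to 34 mm. The support is 120 mm high, 26 mm thick along y, from x = -37.5 to +47.5 mm.
- bar: Retaining bar: plain aluminium bar 280 mm long (y) x 16 mm wide (x) x 14 mm thick (z) with a black grip block at mid-length on top, 14 mm wide (x), 40 mm long (y), 32 mm tall (to 46 mm above the bar's underside). About 0.2 kg. Origin: centre of its underside. Starts lying on the bench, grip up.
- bar_grip (a point): Middle of the bar's grip block, 30 mm above the bar's underside; axes as the bar's.
- latch_left (a joint): Turn-latch on the +y support, about a vertical pivot, rad: 0 = closed against its stop, its steel tab lying over the slot (tab pointing to the mixer's -x); grows as it swings outward (tab tip moves to +y, then +x), 1.57 = tab pointing outward along +y; stop at 2.3. Stays where it is left, light to turn.
- latch_right (a joint): Turn-latch on the -y support, mirror image: 0 = closed, tab over the slot pointing to the mixer's -x; grows as the tip swings to -y, then +x; stop at 2.3.
- pivot_left (a point): Pivot axis of the left latch on the top face of its tab, 129.5 mm above the bench, 34 mm along the mixer's +x from the slot centre. The tab is 5 mm thick, 14 mm wide, 57 mm long in all; its underside is 2.5 mm above a seated bar.
- pivot_right (a point): Pivot axis of the right latch on the top face of its tab, 129.5 mm above the bench, 34 mm along the mixer's +x from the slot centre. The tab is 5 mm thick, 14 mm wide, 57 mm long in all; its underside is 2.5 mm above a seated bar.
- pin_left (a point): Point on the axis of the left latch's upright black finger pin (10 mm diameter, 30 mm tall, standing on the tab 34 mm from the pivot). The point is 15 mm above the tab's top face, 15 mm below the pin's top; when the latch is closed the pin stands over the middle of the slot.
- pin_right (a point): Point on the axis of the right latch's upright black finger pin (10 mm diameter, 30 mm tall, standing on the tab 34 mm from the pivot). The point is 15 mm above the tab's top face, 15 mm below the pin's top; when the latch is closed the pin stands over the middle of the slot.
- bottle1: White reagent jar with grey cap, 46 mm diameter, 62 mm tall, standing on the mixer platform between the supports (top at 105 mm). Origin: centre of its underside.
- bottle2: White reagent jar with grey cap, 46 mm diameter, 62 mm tall, standing on the mixer platform between the supports (top at 105 mm). Origin: centre of its underside.
- bottle3: White reagent jar with grey cap, 46 mm diameter, 62 mm tall, standing on the mixer platform between the supports (top at 105 mm). Origin: centre of its underside.
- reagent: Bystander: amber glass bottle, 56 mm diameter, 100 mm tall, on the bench. Origin: centre of its underside.
- beaker: Bystander: glass cup, 64 mm diameter, 70 mm tall, on the bench. Origin: centre of its underside.
- mouse: Bystander: black computer mouse, 62 x 100 x 24 mm, on the bench. Origin: centre of its underside.
- tube_rack: Bystander: grey rack of capped sample tubes, 64 x 150 mm, 96 mm tall, on the bench. Origin: centre of its underside.
Not all that is in view belongs to the job. What is shaped like the bottle1 but yellow is not meant.

How it is judged:
On the way, in this order (a step that is already met when the one before it is completed fails the run):
1. the bar lies down in both slots (x of bar in the frame of mixer between -0.006 and 0.006 m and y of bar in the frame of mixer between -0.012 and 0.012 m and z of bar in the frame of mixer between 0.104 and 0.1115 m and angle between the y axis of bar and the y axis of mixer, either way round below 0.06 rad and angle between bar's own z axis and vertical below 0.06 rad), for 0.2 s.
2. both latches are swung closed over the bar (all of step 1 and value of joint each of latch_left, latch_right below 0.25 rad), for 0.2 s.
At the end, for the whole second after the job is handed in: Bar at rest, grip up, on both slot floors (underside 104-111.5 mm up, within 6 mm of the slot line, within 12 mm of central lengthwise, within 0.06 rad level and in line); both latches within 0.25 rad of closed; the three bottles tilted under 0.15 rad and within 20 mm of their start (all of step 2 and linear speed of bar below 0.02 m/s and angle between each of bottle1, bottle2, bottle3's own z axis and vertical below 0.15 rad and distance of each of bottle1, bottle2, bottle3 from where it was at the start of the episode below 0.02 m); the robot touches nothing.
It fails at once if the bar is dropped (faster than 0.6 m/s while not held) (linear speed of bar above 0.6 m/s and contact force between the fingers and bar below 0.1 N).
It fails at once if a bottle on the mixer is tipped over (angle between any of bottle1, bottle2, bottle3's own z axis and vertical above 0.5 rad).
It fails at once if another thing on the bench is pushed more than 30 mm or tipped over (distance of any of reagent, beaker, mouse, tube_rack from where it was at the start of the episode above 0.03 m or angle between any of reagent, beaker, mouse, tube_rack's own z axis and vertical above 0.4 rad).
It also fails if it takes over 61 s, if anything falls off the work surface, if the arm or the gripper's body presses on something with over 40 N, if the wrist force passes 120 N, or if a joint passes its speed limit or range.

## Working session

There is one attempt and no reset: what is moved stays moved. The work goes in short steps, Python scripts to look and compute and a tool call to move; the robot and the scene stay as the last step left them, time stands still between calls to the robot, and variables do not carry over. Pictures are saved under pics/ and viewed, about 8 in all and at most 12, crops included, and the job is handed in when it is done.

Besides the shell and the picture viewer there is one more tool, called after ">>>" by a JSON object that holds its "method" and its "body". arm_command: Moves the arm, as the interface text tells. Its arguments: {"type":"object","properties":{"series":{"type":"array","items":{"type":"object","properties":{"dp":{"type":"array","items":{"type":"number"}},"angular":{"type":"array","items":{"type":"number"}},"gripper":{"type":"number"}}}},"grip_force":{"type":"number"}},"required":["series"]}

```bash
mkdir -p pics
python3 - <<'E'
from rig import *
import cv2,numpy as np
print(get_state(),grip_depth)
for n in("top","side"):
    d=get_image(n);cv2.imwrite(f"pics/{n}0.png",d["image"]);np.savez(f"{n}0.npz",**d);print(n,d["mtx"],d["view"])
E
```

```text
{'clock': 0.0, 'qpos': array([-1.45699367e+00,  2.76575597e-01,  1.50613552e+00,  1.08572262e-05,
        1.36065814e+00, -1.20984677e-01]), 'qd': array([-0.00089039,  0.00126394,  0.00090111, -0.00020485, -0.00087026,
       -0.00034777]), 'effort': array([-3.27268419e-03, -4.16782701e+01, -2.45808578e+01, -7.97353914e-04,
        1.08479595e-02,  1.31179172e-05]), 'position': array([ 0.13371387, -0.55870595,  0.2304498 ]), 'ee_rot': array([ 0.55468014,  0.43844537,  0.55555992, -0.4375486 ]), 'contact_force': array([ 0.21338321, -0.11124981, -0.88225227]), 'moment': array([0.01713732, 0.04105075, 0.02221922]), 'width': 0.08540470675765521} 0.0187
top [[436.43150353   0.         251.15658041]
 [  0.         436.43150353 191.43097026]
 [  0.           0.           1.        ]] [[ 0.02538876 -0.99964821 -0.00767223 -0.03447342]
 [ 0.98415504  0.02364658  0.17572621 -0.62890537]
 [-0.17548297 -0.01201214  0.98440918 -0.9564167 ]
 [ 0.          0.          0.          1.        ]]
side [[358.66217919   0.         253.37981538]
 [  0.         358.66217919 189.86507562]
 [  0.           0.           1.        ]] [[ 0.90385252 -0.4278119  -0.00525456 -0.5795827 ]
 [ 0.25747418  0.53408366  0.80527119 -0.25850681]
 [-0.34169822 -0.72919931  0.59288338 -0.66984478]
 [ 0.          0.          0.          1.        ]]
```

View pics/top0.png

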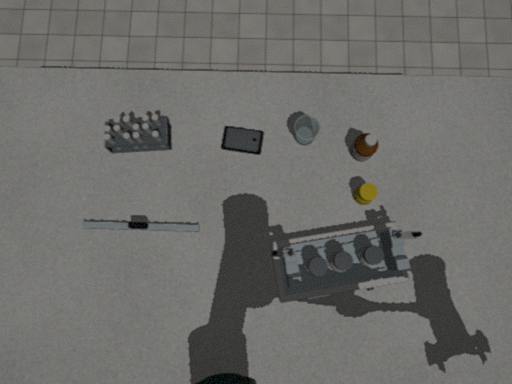

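View pics/side0.png

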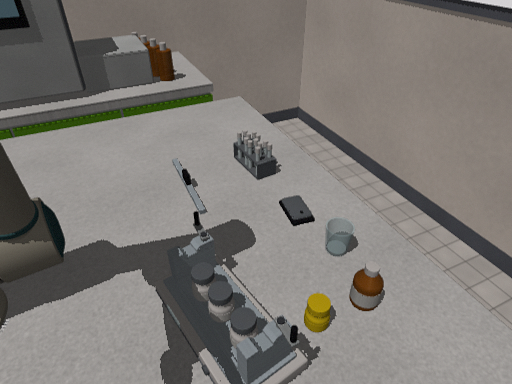

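```bash
cat > h.py <<'E'
import numpy as np,cv2
def load(n): 
    d=np.load(n+".npz");return d
def w2p(d,P):
    P=np.atleast_2d(P);c=(d["view"][:3,:3]@P.T).T+d["view"][:3,3]
    K=d["mtx"];return np.c_[K[0,0]*c[:,0]/-c[:,2]+K[0,2],K[1,1]*c[:,1]/c[:,2]+K[1,2]]
def ray(d,u,v):
    K=d["mtx"];r=np.array([(u-K[0,2])/K[0,0],-(v-K[1,2])/K[1,1],-1]);R=d["view"][:3,:3]
    return -R.T@d["view"][:3,3],R.T@r
def onz(d,u,v,z):
    o,r=ray(d,u,v);return o+r*(z-o[2])/r[2]
def dep(d,u,v):
    o,r=ray(d,u,v);return o+r*float(d["depth"][int(v),int(u)])
def brighten(i): return np.clip(255*(i/255.)**.55,0,255).astype(np.uint8)
def crop(d,x0,y0,x1,y1,s,f):
    cv2.imwrite(f,cv2.resize(brighten(d["image"][y0:y1,x0:x1]),None,fx=s,fy=s,interpolation=cv2.INTER_CUBIC))
E
python3 - <<'E'
from h import *
d=load("top0");crop(d,260,180,440,310,4.4,"pics/c1.png")
a=cv2.resize(brighten(d["image"][205:245,75:210]),None,fx=5.5,fy=5.5,interpolation=cv2.INTER_CUBIC)
s=load("side0");b=cv2.resize(brighten(s["image"][195:384,140:340]),None,fx=1.9,fy=1.9,interpolation=cv2.INTER_CUBIC)
c=np.zeros((a.shape[0]+b.shape[0],a.shape[1],3),np.uint8);c[:a.shape[0]]=a;c[a.shape[0]:,:b.shape[1]]=b
cv2.imwrite("pics/c2.png",c);print(a.shape,c.shape)
E
```

```text
(220, 742, 3) (579, 742, 3)
```

View pics/c1.png

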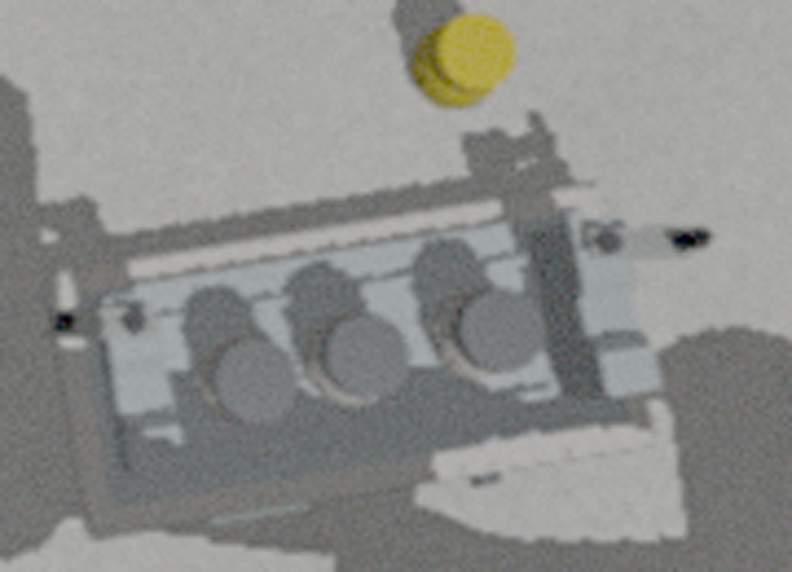

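View pics/c2.png

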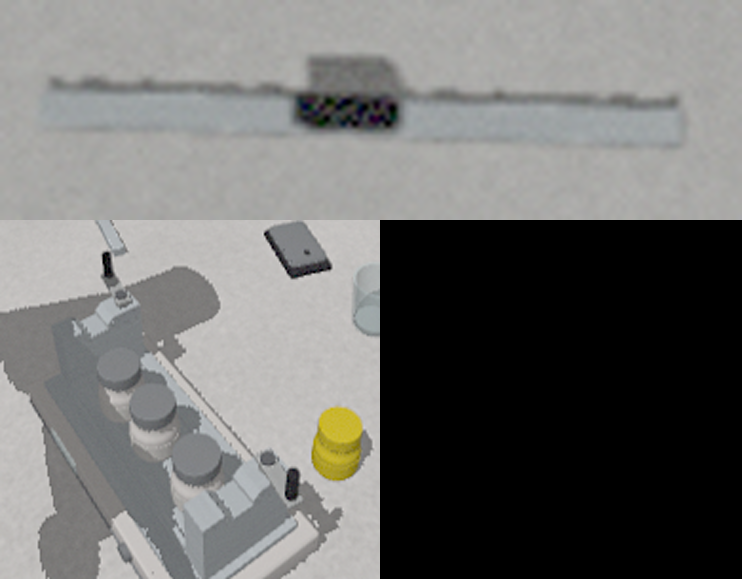

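Run:
```python
from h import *
d=load("top0");np.set_printoptions(precision=4,suppress=True)
L=onz(d,290.2,252.3,.131);R=onz(d,397.5,234.1,.131);print("piv",L,R,np.linalg.norm(L-R))
for n in("top0","side0"):
    d=load(n);K=d["mtx"];v,u=np.mgrid[:384,:512];z=d["depth"]
    c=np.stack([(u-K[0,2])/K[0,0]*z,-(v-K[1,2])/K[1,1]*z,-z],-1)-d["view"][:3,3]
    W=c@d["view"][:3,:3];W[z==0]=9
    for nm,(xa,xb,ya,yb,za,zb) in dict(bar=(.3,.7,-.0,.6,.007,.02),grip=(.3,.7,0,.6,.03,.06),right=(.2,.6,-.43,-.26,.115,.124),left=(.2,.6,-.2,-.03,.115,.124),platR=(.2,.6,-.45,0,.04,.047),pins=(.2,.6,-.5,0,.145,.17),tabs=(.2,.6,-.5,0,.126,.14),caps=(.2,.6,-.5,0,.1,.109),).items():
        m=(W[...,0]>xa)&(W[...,0]<xb)&(W[...,1]>ya)&(W[...,1]<yb)&(W[...,2]>za)&(W[...,2]<zb)
        P=W[m]
        if len(P)<4: print(n,nm,len(P));continue
        r=cv2.minAreaRect((P[:,:2]*1000).astype(np.float32));print(n,nm,len(P),r,np.median(P[:,2]))
        if nm in("pins","caps","tabs"):
            k,lab,st,ce=cv2.connectedComponentsWithStats(m.astype(np.uint8))
            for i in range(1,k): 
                if st[i,4]>4: print("  ",st[i,4],W[lab==i].mean(0),ce[i])
```

```text
piv [ 0.4889 -0.1047  0.131 ] [ 0.5325 -0.3295  0.131 ] 0.22903170839415207
top0 bar 730 ((492.8234558105469, 296.9773864746094), (593.9146118164062, 356.9296569824219), 89.85697937011719) 0.014620837529582258
top0 grip 124 ((546.2186279296875, 244.64419555664062), (13.83590316772461, 41.67552185058594), 1.5046889781951904) 0.046491407656278856
top0 right 323 ((502.67529296875, -336.6483154296875), (84.72923278808594, 29.13392448425293), 10.870471000671387) 0.12015692086160189
top0 left 304 ((365.866455078125, -89.3124008178711), (56.437503814697266, 278.6033630371094), 77.275390625) 0.12042126146799738
top0 platR 2892 ((473.26666259765625, -221.66725158691406), (129.51869201660156, 278.6979064941406), 10.336835861206055) 0.04370323571794257
top0 pins 134 ((438.24591064453125, -138.7350616455078), (171.38388061523438, 470.628173828125), 41.90430450439453) 0.1578904645417159
   30 [ 0.5317 -0.3634  0.1562] [418.1333 233.9   ]
   20 [ 0.4861 -0.0712  0.1597] [274.75 252.75]
   84 [ 0.2394 -0.0148  0.1567] [243.4762 380.75  ]
top0 tabs 327 ((436.43402099609375, -148.2784423828125), (191
[... 1765 characters left out ...]
039062), (187.6023712158203, 471.4671936035156), 44.59525680541992) 0.13059942611293135
   148 [ 0.4855 -0.0925  0.1312] [200.5    230.0743]
   181 [ 0.2244 -0.0335  0.1333] [ 50.7293 252.0166]
   291 [ 0.529  -0.3476  0.1305] [285.6323 330.0241]
side0 caps 1892 ((412.5071716308594, -150.30691528320312), (184.1372833251953, 450.352294921875), 39.31410598754883) 0.10540410688193039
   230 [ 0.4555 -0.1193  0.1054] [190.9652 253.6261]
   42 [ 0.2192 -0.0315  0.1049] [ 52.9524 263.    ]
   365 [ 0.4604 -0.169   0.1051] [202.0877 271.3178]
   416 [ 0.4735 -0.2226  0.1052] [219.7091 290.8582]
   517 [ 0.4876 -0.288   0.105 ] [243.0696 318.53  ]
   315 [ 0.4928 -0.343   0.1063] [261.4603 346.5587]
```

```bash
cat >> h.py <<'E'
def cloud(d):
    K=d["mtx"];v,u=np.mgrid[:384,:512];z=d["depth"]
    c=np.stack([(u-K[0,2])/K[0,0]*z,-(v-K[1,2])/K[1,1]*z,-z],-1)-d["view"][:3,3]
    W=c@d["view"][:3,:3];W[z==0]=9;return W
def box(W,b):
    m=np.ones(W.shape[:2],bool)
    for i in range(3): m&=(W[...,i]>b[2*i])&(W[...,i]<b[2*i+1])
    return W[m]
from scipy.spatial.transform import Rotation as Ro
def toolR(s): q=s["ee_rot"];return Ro.from_quat([q[1],q[2],q[3],q[0]])
def plan(target,yaw=None):
    """target world TCP; yaw: desired jaw axis direction (deg, mod 180), tool down. prints totals in command units"""
    from rig import get_state
    s=get_state();R=toolR(s);A=R.as_matrix();p=s["position"]
    np.set_printoptions(precision=4,suppress=True)
    print("t %.2f p"%s["clock"],p,"F",s["contact_force"],"w %.4f"%s["width"],"q",s["qpos"]);print("axes x,y,z",A.T.round(3).tolist())
    print("jaw yaw %.2f"%np.degrees(np.arctan2(A[1,2],A[0,2])))
    dw=np.array(target)-p;print("world d",dw,"tool dp units",A.T@dw/.12)
    if yaw is not None:
        best=None
        for k in(0,180):
            t=np.radians(yaw+k);z=np.array([np.cos(t),np.sin(t),0]);x=np.array([0,0,-1.]);T=np.c_[x,np.cross(z,x),z]
            r=(R.inv()*Ro.from_matrix(T)).as_rotvec()
            print("turn units",r/(np.pi/2),"pose after axes",T.T.round(3).tolist())
E
python3 - <<'E'
from h import *
np.set_printoptions(precision=4,suppress=True)
for n in("top0","side0"):
    W=cloud(load(n))
    P=box(W,(.5,.6,.05,.45,.011,.017));mr=cv2.minAreaRect((P[:,:2]*1e3).astype(np.float32))
    c=P[:,:2].mean(0);_,_,V=np.linalg.svd(P[:,:2]-c);print(n,"bar",mr,c,"yaw",np.degrees(np.arctan2(-V[0,0],V[0,1])))
    for nm,b in dict(L=(.4,.6,-.16,-.03,.117,.1225),R=(.4,.6,-.40,-.29,.117,.1225)).items():
        P=box(W,b);print(n,nm,len(P),cv2.minAreaRect((P[:,:2]*1e3).astype(np.float32)))
plan([.5464,.2437,.12],-2)
E
```

```text
top0 bar ((547.2105102539062, 245.02532958984375), (278.9517517089844, 16.438583374023438), 89.58818817138672) [0.5469 0.2432] yaw 179.49185353295988
top0 L 253 ((459.13983154296875, -110.67887115478516), (84.5163803100586, 25.976322174072266), 10.837135314941406)
top0 R 258 ((502.7586975097656, -336.228759765625), (84.76091766357422, 27.577600479125977), 10.091095924377441)
side0 bar ((546.4527587890625, 243.74649047851562), (279.99224853515625, 16.461864471435547), 89.61449432373047) [0.5451 0.2172] yaw 179.8269464329183
side0 L 291 ((458.50848388671875, -110.76255798339844), (85.56588745117188, 28.747867584228516), 10.511406898498535)
side0 R 509 ((501.05560302734375, -336.1608581542969), (85.44466400146484, 26.81346893310547), 11.167749404907227)
t 0.10 p [ 0.1337 -0.5587  0.2305] F [0.0188 0.1648 0.9759] w 0.0855 q [-1.457   0.2765  1.506  -0.      1.3607 -0.121 ]
axes x,y,z [[-0.0, 0.002, -1.0], [0.973, 0.233, 0.0], [0.233, -0.973, -0.002]]
jaw yaw -76.55
world d [ 0.4127  0.8024 -0.1105] tool dp units [ 0.9314  4.9003 -5.7018]
turn units [-0.8283 -0.0008 -0.0008] pose after axes [[0.0, 0.0, -1.0], [0.035, 0.999, 0.0], [0.999, -0.035, 0.0]]
turn units [ 1.1717 -0.0009  0.0009] pose after axes [[0.0, 0.0, -1.0], [-0.035, -0.999, -0.0], [-0.999, 0.035, 0.0]]
```

```bash
cat >> h.py <<'E'
def rows(target,n,yaw=None,k=0,nt=None):
    """n rows straight to target, the turn (about tool x) over first nt rows; prints rounded dp per row"""
    from rig import get_state
    s=get_state();R=toolR(s);A=R.as_matrix();p=s["position"];dw=np.array(target)-p
    print("t %.2f"%s["clock"],"p",p.round(4),"F",s["contact_force"].round(1),"w %.4f"%s["width"],"jaw yaw %.2f"%np.degrees(np.arctan2(A[1,2],A[0,2])),"q",s["qpos"].round(2))
    rv=np.zeros(3)
    if yaw is not None:
        t=np.radians(yaw+k);z=np.array([np.cos(t),np.sin(t),0]);x=np.array([0,0,-1.]);T=np.c_[x,np.cross(z,x),z]
        rv=(R.inv()*Ro.from_matrix(T)).as_rotvec()
    nt=nt or n;print("turn/row",(rv/nt/(np.pi/2)).round(4))
    for i in range(n):
        Ri=(R*Ro.from_rotvec(rv*min(i,nt)/nt)).as_matrix();print(i,(Ri.T@dw/n/.12).round(3).tolist())
E
python3 -c "
from h import *
rows([.547,.244,.23],16,-.4,0,8)"
```

```text
t 0.10 p [ 0.1337 -0.5587  0.2305] F [0.  0.2 1. ] w 0.0855 jaw yaw -76.55 q [-1.46  0.28  1.51 -0.    1.36 -0.12]
turn/row [-1.058e-01 -1.000e-04 -1.000e-04]
0 [0.001, 0.307, -0.357]
1 [0.001, 0.361, -0.301]
2 [0.001, 0.406, -0.237]
3 [0.001, 0.44, -0.167]
4 [0.001, 0.461, -0.092]
5 [0.0, 0.47, -0.014]
6 [0.0, 0.466, 0.064]
7 [0.0, 0.449, 0.14]
8 [0.0, 0.42, 0.212]
9 [0.0, 0.42, 0.212]
10 [0.0, 0.42, 0.212]
11 [0.0, 0.42, 0.212]
12 [0.0, 0.42, 0.212]
13 [0.0, 0.42, 0.212]
14 [0.0, 0.42, 0.212]
15 [0.0, 0.42, 0.212]
```

>>> {"method": "arm_command", "body": {"series": [{"dp": [0,0.307,-0.357],"angular": [-0.106,0,0],"gripper": 50},{"dp": [0,0.361,-0.301],"angular": [-0.106,0,0],"gripper": 50},{"dp": [0,0.406,-0.237],"angular": [-0.106,0,0],"gripper": 50},{"dp": [0,0.44,-0.167],"angular": [-0.106,0,0],"gripper": 50},{"dp": [0,0.461,-0.092],"angular": [-0.106,0,0],"gripper": 50},{"dp": [0,0.47,-0.014],"angular": [-0.106,0,0],"gripper": 50},{"dp": [0,0.466,0.064],"angular": [-0.106,0,0],"gripper": 50},{"dp": [0,0.449,0.14],"angular": [-0.106,0,0],"gripper": 50}], "grip_force": 40}}

```text
clock: 1.1
position: [0.3365, -0.1445, 0.2283]
ee_rot: [0.708, -0.009, 0.706, 0.012]
contact_force: [1.3, 0.5, -0.5]
width: 0.0501
```

```bash
python3 -c "
from h import *
rows([.547,.244,.23],8,-.4,0,4)"
```

```text
t 1.10 p [ 0.3365 -0.1445  0.2283] F [ 1.3  0.5 -0.5] w 0.0501 jaw yaw 1.74 q [-0.6  -0.05  1.89  0.    1.3  -0.63]
turn/row [ 0.0059  0.0002 -0.0008]
0 [0.001, 0.398, 0.231]
1 [-0.0, 0.4, 0.228]
2 [-0.001, 0.402, 0.224]
3 [-0.001, 0.404, 0.22]
4 [-0.002, 0.406, 0.216]
5 [-0.002, 0.406, 0.216]
6 [-0.002, 0.406, 0.216]
7 [-0.002, 0.406, 0.216]
```

>>> {"method": "arm_command", "body": {"series": [{"dp": [0,0.4,0.23],"angular": [0.006,0,0],"gripper": 50},{"dp": [0,0.4,0.23],"angular": [0.006,0,0],"gripper": 50},{"dp": [0,0.4,0.23],"angular": [0.006,0,0],"gripper": 50},{"dp": [0,0.4,0.22],"angular": [0.006,0,0],"gripper": 50},{"dp": [0,0.4,0.22],"angular": [0,0,0],"gripper": 50},{"dp": [0,0.4,0.22],"angular": [0,0,0],"gripper": 50},{"dp": [0,0.4,0.22],"angular": [0,0,0],"gripper": 50},{"dp": [0,0.4,0.22],"angular": [0,0,0],"gripper": 50}]}}

```text
clock: 2.1
position: [0.5523, 0.2552, 0.2285]
ee_rot: [0.708, 0.002, 0.707, -0.001]
contact_force: [1.2, -1.3, 0.5]
width: 0.0499
```

```bash
python3 -c "
from h import *
rows([.5467,.244,.07],6,-.4,0,4)"
```

```text
t 2.10 p [0.5523 0.2552 0.2285] F [ 1.2 -1.3  0.5] w 0.0499 jaw yaw -0.25 q [0.32 0.33 1.44 0.   1.38 0.32]
turn/row [ 0.0004  0.0002 -0.0002]
0 [0.22, -0.016, -0.008]
1 [0.22, -0.016, -0.008]
2 [0.22, -0.016, -0.008]
3 [0.22, -0.016, -0.008]
4 [0.22, -0.016, -0.008]
5 [0.22, -0.016, -0.008]
```

>>> {"method": "arm_command", "body": {"series": [{"dp": [0.22,-0.016,-0.008],"angular": [0,0,0],"gripper": 50},{"dp": [0.22,-0.016,-0.008],"angular": [0,0,0],"gripper": 50},{"dp": [0.22,-0.016,-0.008],"angular": [0,0,0],"gripper": 50},{"dp": [0.22,-0.016,-0.008],"angular": [0,0,0],"gripper": 50},{"dp": [0.22,-0.016,-0.008],"angular": [0,0,0],"gripper": 50},{"dp": [0.2,-0.016,-0.008],"angular": [0,0,0],"gripper": 50},{"dp": [0,0,0],"angular": [0,0,0],"gripper": 50},{"dp": [0,0,0],"angular": [0,0,0],"gripper": 50}]}}

```text
clock: 3.1
position: [0.5472, 0.2488, 0.0642]
ee_rot: [0.706, -0.0, 0.708, 0.001]
contact_force: [-0.1, 0.4, 0.4]
width: 0.05
```

```bash
python3 -c "
from h import *
rows([.5467,.244,.020],4,-.4,0,4)
from rig import *
d=get_image('side');cv2.imwrite('pics/g.png',cv2.resize(brighten(d['image'][80:260,90:290]),None,fx=3,fy=3,interpolation=cv2.INTER_CUBIC))"
```

```text
t 3.10 p [0.5472 0.2488 0.0642] F [-0.1  0.4  0.4] w 0.0500 jaw yaw 0.11 q [0.31 0.45 1.68 0.   1.01 0.31]
turn/row [ 0.0014 -0.0004 -0.0001]
0 [0.092, -0.01, -0.001]
1 [0.092, -0.01, -0.001]
2 [0.092, -0.01, -0.001]
3 [0.092, -0.01, -0.001]
```

View pics/g.png

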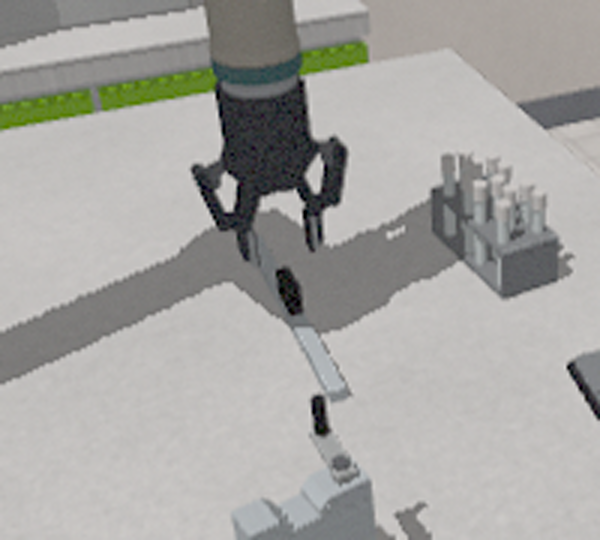

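The fingers, at (245,245) and (315,235) in the crop, straddle the bar's grip at (288,290) and are still above it. I'll go down and grip.

>>> {"method": "arm_command", "body": {"series": [{"dp": [0.092,-0.01,-0.001],"angular": [0.001,0,0],"gripper": 50},{"dp": [0.092,-0.01,-0.001],"angular": [0.001,0,0],"gripper": 50},{"dp": [0.092,-0.01,-0.001],"angular": [0.001,0,0],"gripper": 50},{"dp": [0.085,-0.01,-0.001],"angular": [0.001,0,0],"gripper": 50},{"dp": [0,0,0],"angular": [0,0,0],"gripper": 40},{"dp": [0,0,0],"angular": [0,0,0],"gripper": 20},{"dp": [0,0,0],"angular": [0,0,0],"gripper": 8},{"dp": [0,0,0],"angular": [0,0,0],"gripper": 5}], "grip_force": 50}}

```text
clock: 4.15
position: [0.5477, 0.2441, 0.0196]
ee_rot: [0.707, 0.002, 0.707, -0.001]
contact_force: [-0.3, -0.1, -1.9]
width: 0.013
```

```bash
python3 -c "
from h import *
rows([.5467,.244,.24],8,-.4,0,4)"
```

```text
t 4.15 p [0.5477 0.2441 0.0196] F [-0.3 -0.1 -1.9] w 0.0130 jaw yaw -0.27 q [0.3  0.5  1.74 0.   0.91 0.31]
turn/row [ 0.0004  0.0001 -0.0003]
0 [-0.23, 0.0, -0.001]
1 [-0.23, 0.0, -0.001]
2 [-0.23, 0.0, -0.001]
3 [-0.23, -0.0, -0.001]
4 [-0.23, -0.0, -0.001]
5 [-0.23, -0.0, -0.001]
6 [-0.23, -0.0, -0.001]
7 [-0.23, -0.0, -0.001]
```

>>> {"method": "arm_command", "body": {"series": [{"dp": [0,0,0],"angular": [0,0,0],"gripper": 5},{"dp": [-0.1,0,0],"angular": [0,0,0],"gripper": 5},{"dp": [-0.2,0,0],"angular": [0,0,0],"gripper": 5},{"dp": [-0.3,0,0],"angular": [0,0,0],"gripper": 5},{"dp": [-0.3,0,0],"angular": [0,0,0],"gripper": 5},{"dp": [-0.3,0,0],"angular": [0,0,0],"gripper": 5},{"dp": [-0.3,0,0],"angular": [0,0,0],"gripper": 5},{"dp": [-0.2,0,0],"angular": [0,0,0],"gripper": 5}]}}

```text
clock: 5.15
position: [0.546, 0.2434, 0.2327]
ee_rot: [0.707, 0.002, 0.707, -0.001]
contact_force: [-0.2, -0.0, -2.6]
width: 0.0129
```

```bash
python3 -c "
from h import *
rows([.4755,-.2244,.24],12,10.85,0,8)"
```

```text
t 5.15 p [0.546  0.2434 0.2327] F [-0.2 -0.  -2.6] w 0.0129 jaw yaw -0.26 q [0.3  0.31 1.45 0.   1.38 0.31]
turn/row [-0.0154 -0.0001 -0.0001]
0 [-0.005, -0.325, -0.048]
1 [-0.005, -0.324, -0.055]
2 [-0.005, -0.322, -0.063]
3 [-0.005, -0.321, -0.071]
4 [-0.005, -0.319, -0.079]
5 [-0.005, -0.317, -0.086]
6 [-0.005, -0.315, -0.094]
7 [-0.005, -0.312, -0.102]
8 [-0.005, -0.31, -0.109]
9 [-0.005, -0.31, -0.109]
10 [-0.005, -0.31, -0.109]
11 [-0.005, -0.31, -0.109]
```

>>> {"method": "arm_command", "body": {"series": [{"dp": [-0.005,-0.2,-0.03],"angular": [-0.015,0,0],"gripper": 5},{"dp": [-0.005,-0.32,-0.055],"angular": [-0.015,0,0],"gripper": 5},{"dp": [-0.005,-0.32,-0.063],"angular": [-0.015,0,0],"gripper": 5},{"dp": [-0.005,-0.32,-0.071],"angular": [-0.015,0,0],"gripper": 5},{"dp": [-0.005,-0.32,-0.079],"angular": [-0.015,0,0],"gripper": 5},{"dp": [-0.005,-0.317,-0.086],"angular": [-0.015,0,0],"gripper": 5},{"dp": [-0.005,-0.315,-0.094],"angular": [-0.015,0,0],"gripper": 5},{"dp": [-0.005,-0.312,-0.102],"angular": [-0.015,0,0],"gripper": 5}]}}

```text
clock: 6.15
position: [0.5013, -0.0582, 0.247]
ee_rot: [0.709, -0.069, 0.698, 0.07]
contact_force: [-0.0, 0.1, -2.4]
width: 0.0136
```

```bash
python3 -c "
from h import *
rows([.4755,-.2244,.22],6,10.85,0,4)"
```

```text
t 6.15 p [ 0.5013 -0.0582  0.247 ] F [-0.   0.1 -2.4] w 0.0136 jaw yaw 11.28 q [-0.26  0.15  1.63  0.01  1.34 -0.46]
turn/row [ 0.0012  0.0025 -0.0001]
0 [0.036, -0.219, -0.081]
1 [0.036, -0.22, -0.08]
2 [0.037, -0.22, -0.08]
3 [0.037, -0.22, -0.079]
4 [0.038, -0.22, -0.079]
5 [0.038, -0.22, -0.079]
```

>>> {"method": "arm_command", "body": {"series": [{"dp": [0.036,-0.22,-0.08],"angular": [0.001,0.002,0],"gripper": 5},{"dp": [0.036,-0.22,-0.08],"angular": [0.001,0.002,0],"gripper": 5},{"dp": [0.036,-0.22,-0.08],"angular": [0.001,0.002,0],"gripper": 5},{"dp": [0.036,-0.22,-0.08],"angular": [0.001,0.002,0],"gripper": 5},{"dp": [0.038,-0.22,-0.08],"angular": [0,0,0],"gripper": 5},{"dp": [0.038,-0.2,-0.075],"angular": [0,0,0],"gripper": 5},{"dp": [0,0,0],"angular": [0,0,0],"gripper": 5},{"dp": [0,0,0],"angular": [0,0,0],"gripper": 5}]}}

```text
clock: 7.15
position: [0.4725, -0.2291, 0.2266]
ee_rot: [0.708, -0.067, 0.7, 0.064]
contact_force: [0.3, 1.1, -2.6]
width: 0.0132
```

```bash
python3 -c "
from h import *
from rig import *
rows([.4755,-.2244,.155],6,10.85,0,4)
for n in('top','side'):
    d=get_image(n);np.savez(n+'1.npz',**d);W=cloud(d)
    P=box(W,(.38,.6,-.42,-.03,.203,.222));print(n,len(P))
    if len(P)>10: print(cv2.minAreaRect((P[:,:2]*1e3).astype(np.float32)))
    P=P[np.abs((P[:,:2]-[.4755,-.2244])@[-.188,.982])>.06]; 
    y=(P[:,:2]-[.4755,-.2244])@[-.1882,.9821];x=(P[:,:2]-[.4755,-.2244])@[.9821,.1882]
    print('line x=a*y+b, z',np.polyfit(y,x,1),np.polyfit(y,P[:,2],1),y.min(),y.max(),len(P))
    np.save(n+'b.npy',P)
crop(load('top1'),240,160,450,310,3.7,'pics/t1.png')"
```

```text
t 7.15 p [ 0.4725 -0.2291  0.2266] F [ 0.3  1.1 -2.6] w 0.0132 jaw yaw 10.64 q [-0.59  0.2   1.62  0.    1.31 -0.77]
turn/row [-0.0006  0.0016  0.0007]
0 [0.099, 0.006, 0.004]
1 [0.099, 0.006, 0.005]
2 [0.099, 0.006, 0.005]
3 [0.099, 0.006, 0.005]
4 [0.099, 0.006, 0.005]
5 [0.099, 0.006, 0.005]
top 364
((458.8243713378906, -154.71676635742188), (16.007402420043945, 129.86312866210938), 10.689891815185547)
line x=a*y+b, z [ 0.00697611 -0.00372597] [-0.00221308  0.22071592] 0.06016385073074643 0.13649865529983998 245
side 917
((471.4543151855469, -229.2814178466797), (16.873371124267578, 279.5398864746094), 10.536158561706543)
line x=a*y+b, z [ 0.03005185 -0.00471879] [0.01388508 0.21997788] -0.14376264515854476 0.13577089093436204 624
```

View pics/t1.png

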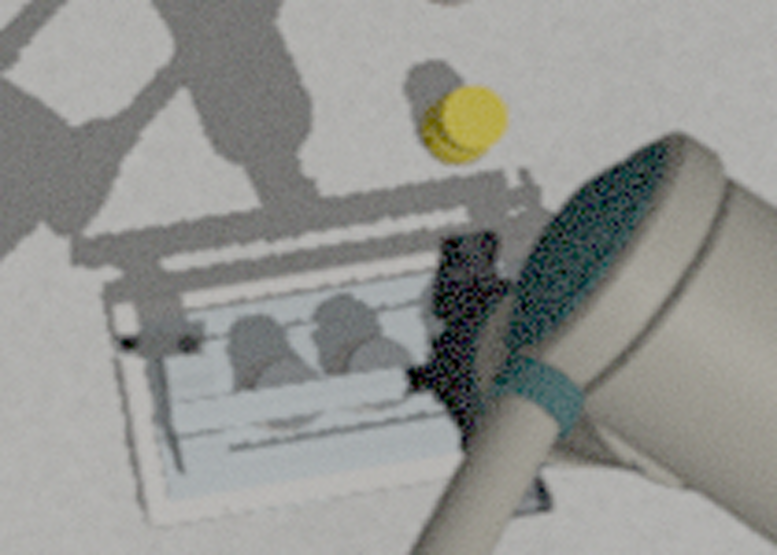

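Held bar lies level under the TCP in both views, spanning the crop from about (150,400) to behind the arm, about 4 mm short of centre in x and y, the same as the TCP error. I'll correct that while going down.

>>> {"method": "arm_command", "body": {"series": [{"dp": [0.099,0.006,0.005],"angular": [0,0.001,0],"gripper": 5},{"dp": [0.099,0.006,0.005],"angular": [0,0.001,0],"gripper": 5},{"dp": [0.099,0.006,0.005],"angular": [0,0.001,0],"gripper": 5},{"dp": [0.099,0.006,0.005],"angular": [0,0.001,0],"gripper": 5},{"dp": [0.099,0.006,0.005],"angular": [0,0,0],"gripper": 5},{"dp": [0.08,0.006,0.005],"angular": [0,0,0],"gripper": 5},{"dp": [0,0,0],"angular": [0,0,0],"gripper": 5},{"dp": [0,0,0],"angular": [0,0,0],"gripper": 5}]}}

```text
clock: 8.25
position: [0.476, -0.2216, 0.1518]
ee_rot: [0.705, -0.068, 0.703, 0.066]
contact_force: [-0.5, -0.6, -1.8]
width: 0.0129
```

```bash
python3 -c "
from h import *
rows([.4755,-.2244,.1276],6,10.85,0,4)"
```

```text
t 8.25 p [ 0.476  -0.2216  0.1518] F [-0.5 -0.6 -1.8] w 0.0129 jaw yaw 10.85 q [-0.57  0.26  1.74 -0.    1.14 -0.76]
turn/row [0.     0.0003 0.0005]
0 [0.034, -0.004, -0.001]
1 [0.034, -0.004, -0.001]
2 [0.034, -0.004, -0.001]
3 [0.034, -0.004, -0.001]
4 [0.034, -0.004, -0.001]
5 [0.034, -0.004, -0.001]
```

>>> {"method": "arm_command", "body": {"series": [{"dp": [0.034,-0.004,-0.001],"angular": [0,0,0],"gripper": 5},{"dp": [0.034,-0.004,-0.001],"angular": [0,0,0],"gripper": 5},{"dp": [0.034,-0.004,-0.001],"angular": [0,0,0],"gripper": 5},{"dp": [0.034,-0.004,-0.001],"angular": [0,0,0],"gripper": 5},{"dp": [0.034,-0.004,-0.001],"angular": [0,0,0],"gripper": 5},{"dp": [0.02,-0.004,0],"angular": [0,0,0],"gripper": 5},{"dp": [0.01,0,0],"angular": [0,0,0],"gripper": 5},{"dp": [0,0,0],"angular": [0,0,0],"gripper": 5}]}}

```text
clock: 9.25
position: [0.4768, -0.2256, 0.1277]
ee_rot: [0.706, -0.068, 0.702, 0.065]
contact_force: [-0.3, 0.6, -0.5]
width: 0.0129
```

```bash
cat > bar.py <<'E'
from h import *
from rig import *
import sys
rows([.4755,-.2244,.1276],4,10.85,0,4)
for n in('top','side'):
    d=get_image(n);np.savez(n+'2.npz',**d);W=cloud(d);V=W.reshape(-1,3)
    y=(V[:,:2]-[.4755,-.2244])@[-.1882,.9821];x=(V[:,:2]-[.4755,-.2244])@[.9821,.1882]
    m=(abs(x)<.013)&(abs(y)>.03)&(abs(y)<.16)&(V[:,2]>.117)&(V[:,2]<.128)&(abs(y)<(.16))
    e=m&((abs(y)<.1)|(abs(y)>.13))
    for s,nm in((1,'L'),(-1,'R')):
        k=e&(y*s>0)
        if k.sum()>5: print(n,nm,k.sum(),'x',x[k].min(),x[k].max(),'y',y[k].min(),y[k].max(),'z',np.median(V[k,2]))
E
python3 bar.py
```

```text
t 9.25 p [ 0.4768 -0.2256  0.1277] F [-0.3  0.6 -0.5] w 0.0129 jaw yaw 10.83 q [-0.57  0.28  1.77 -0.    1.08 -0.76]
turn/row [-0.      0.0007  0.0008]
0 [0.0, 0.003, -0.002]
1 [0.0, 0.003, -0.002]
2 [0.0, 0.003, -0.002]
3 [0.0, 0.003, -0.002]
top L 299 x -0.006812263301688716 0.009215197264620625 y 0.03008277574284943 0.1393553707599203 z 0.12289806318684816
side L 100 x -0.007812574780457106 0.0076666355779513844 y 0.05607201061975432 0.13972988514765053 z 0.12269072179504024
side R 553 x -0.008343674378788784 0.008131241442992073 y -0.1403081332733707 -0.030536906721115007 z 0.12257420659216106
```

Bar is in the slots: top face is at 122.6 mm on both sides, the ends are at y = ±0.140, and the weight is off the wrist. Releasing and lifting.

>>> {"method": "arm_command", "body": {"series": [{"dp": [0,0,0],"angular": [0,0,0],"gripper": 14},{"dp": [0,0,0],"angular": [0,0,0],"gripper": 20},{"dp": [0,0,0],"angular": [0,0,0],"gripper": 30},{"dp": [0,0,0],"angular": [0,0,0],"gripper": 35},{"dp": [-0.1,0,0],"angular": [0,0,0],"gripper": 35},{"dp": [-0.25,0,0],"angular": [0,0,0],"gripper": 35},{"dp": [-0.3,0,0],"angular": [0,0,0],"gripper": 35},{"dp": [-0.2,0,0],"angular": [0,0,0],"gripper": 35}], "grip_force": 20}}

```text
clock: 10.35
position: [0.4761, -0.225, 0.2335]
ee_rot: [0.705, -0.068, 0.703, 0.065]
contact_force: [-0.4, -1.2, -0.2]
width: 0.0347
```

```bash
python3 bar.py; python3 -c "
from h import *
M=np.array([.4755,-.2244]);ex=np.array([.9821,.1882]);ey=np.array([-.1882,.9821])
for n in('top2','side2'):
    W=cloud(load(n))
    for nm,b in dict(L=(.44,.53,-.1,-.03,.146,.165),R=(.48,.57,-.42,-.34,.146,.165)).items():
        P=box(W,b)
        if len(P)>4: c=P.mean(0);print(n,nm,len(P),c,'mixer',(c[:2]-M)@ex,(c[:2]-M)@ey)
for s in(1,-1): print('pivot',M+.034*ex+s*.115*ey)
"
```

```text
t 10.35 p [ 0.4761 -0.225   0.2335] F [-0.4 -1.2 -0.2] w 0.0347 jaw yaw 10.84 q [-0.57  0.2   1.61 -0.    1.33 -0.76]
turn/row [-0.      0.0006  0.0007]
0 [0.221, 0.003, -0.002]
1 [0.221, 0.002, -0.002]
2 [0.221, 0.002, -0.001]
3 [0.221, 0.002, -0.001]
top L 291 x -0.006426637102370572 0.009255529597675487 y 0.030014305030085356 0.13926342641591388 z 0.1225715936441366
side L 306 x -0.008075885894905035 0.008771993713599885 y 0.030122490168188173 0.13962540300098153 z 0.12251531620045569
side R 544 x -0.008189942356529912 0.008754177587825462 y -0.14089532911028552 -0.030155711994341527 z 0.12226746327927479
top2 L 20 [ 0.48608283 -0.07116616  0.15940507] mixer 0.03923200294719849 0.14849926371205477
side2 R 73 [ 0.53010378 -0.36645853  0.15625431] mixer 0.026890958948730143 -0.14979211304601792
pivot [ 0.4872484 -0.1050597]
pivot [ 0.5305344 -0.3309427]
```

```bash
python3 -c "
from h import *
rows([.4855,-.072,.2335],5,10.85,0,4)"
```

```text
t 10.45 p [ 0.4773 -0.2258  0.2348] F [ 1.3 -0.7  0.2] w 0.0353 jaw yaw 10.84 q [-0.57  0.2   1.6  -0.    1.33 -0.76]
turn/row [-0.      0.0011  0.0013]
0 [0.001, 0.249, 0.062]
1 [0.001, 0.249, 0.062]
2 [0.001, 0.249, 0.062]
3 [0.002, 0.249, 0.062]
4 [0.002, 0.249, 0.062]
```

>>> {"method": "arm_command", "body": {"series": [{"dp": [0,0.25,0.062],"angular": [0,0.001,0.001],"gripper": 35},{"dp": [0,0.25,0.062],"angular": [0,0.001,0.001],"gripper": 35},{"dp": [0,0.25,0.062],"angular": [0,0.001,0.001],"gripper": 35},{"dp": [0,0.25,0.062],"angular": [0,0.001,0.001],"gripper": 35},{"dp": [0,0.25,0.062],"angular": [0,0,0],"gripper": 35},{"dp": [0.1,0,0],"angular": [0,0,0],"gripper": 35},{"dp": [0.15,0,0],"angular": [0,0,0],"gripper": 35},{"dp": [0,0,0],"angular": [0,0,0],"gripper": 35}]}}

```text
clock: 11.45
position: [0.4829, -0.0678, 0.1985]
ee_rot: [0.702, -0.066, 0.706, 0.066]
contact_force: [0.6, 0.3, 1.0]
width: 0.0348
```

```bash
python3 -c "
from h import *
rows([.4855,-.072,.137],6,10.85,0,6)"
```

```text
t 11.45 p [ 0.4829 -0.0678  0.1985] F [0.6 0.3 1. ] w 0.0348 jaw yaw 10.76 q [-0.28  0.17  1.73 -0.    1.24 -0.47]
turn/row [-0.0002 -0.0006 -0.    ]
0 [0.085, -0.006, 0.003]
1 [0.085, -0.006, 0.003]
2 [0.085, -0.006, 0.003]
3 [0.085, -0.006, 0.003]
4 [0.085, -0.006, 0.003]
5 [0.085, -0.006, 0.002]
```

>>> {"method": "arm_command", "body": {"series": [{"dp": [0.085,-0.006,0.003],"angular": [0,0,0],"gripper": 35},{"dp": [0.085,-0.006,0.003],"angular": [0,-0.001,0],"gripper": 35},{"dp": [0.085,-0.006,0.003],"angular": [0,-0.001,0],"gripper": 35},{"dp": [0.085,-0.006,0.003],"angular": [0,-0.001,0],"gripper": 35},{"dp": [0.085,-0.006,0.003],"angular": [0,0,0],"gripper": 35},{"dp": [0.08,-0.006,0.003],"angular": [0,0,0],"gripper": 35},{"dp": [0,0,0],"angular": [0,0,0],"gripper": 20},{"dp": [0,0,0],"angular": [0,0,0],"gripper": 5}], "grip_force": 20}}

```text
clock: 12.45
position: [0.4864, -0.0736, 0.1338]
ee_rot: [0.704, -0.066, 0.704, 0.065]
contact_force: [0.3, 0.3, 1.8]
width: 0.0092
```

>>> {"method": "arm_command", "body": {"series": [{"dp": [0,0,0],"angular": [0,0,0],"gripper": 3},{"dp": [0,0,0],"angular": [0,0,0],"gripper": 3},{"dp": [0,0,0],"angular": [0,0,0],"gripper": 3},{"dp": [0,0,0],"angular": [0,0,0],"gripper": 3},{"dp": [0,0,0],"angular": [0,0,0],"gripper": 3},{"dp": [0,0,0],"angular": [0,0,0],"gripper": 3},{"dp": [0,0,0],"angular": [0,0,0],"gripper": 3},{"dp": [0,0,0],"angular": [0,0,0],"gripper": 3}]}}

```text
clock: 13.45
position: [0.4864, -0.0737, 0.134]
ee_rot: [0.704, -0.066, 0.704, 0.065]
contact_force: [0.5, 0.3, -2.4]
width: 0.0091
```

```bash
cat > arc.py <<'E'
from h import *
import sys
side=int(sys.argv[1]);n=int(sys.argv[2]);end=float(sys.argv[3])
from rig import get_state
s=get_state();A=toolR(s).as_matrix();p=s["position"]
M=np.array([.4755,-.2244]);ex=np.array([.9821,.1882]);ey=np.array([-.1882,.9821])
v=p[:2]-(M+.034*ex+side*.115*ey);a0=np.arctan2(side*(v@ey),-(v@ex));r0=np.hypot(*v)
print("p",p,"w",s["width"],"F",s["contact_force"],"angle",a0,"r",r0)
a=np.linspace(a0,end,n+1);r=np.linspace(r0,.034,n+1)
P=r[:,None]*(-np.cos(a)[:,None]*ex+side*np.sin(a)[:,None]*ey)
for d in np.diff(P,axis=0): print((A.T@np.r_[d,0]/.12).round(3).tolist())
E
python3 arc.py 1 8 .7
```

```text
p [ 0.48637109 -0.07368732  0.13397065] w 0.009144924328892546 F [ 0.50887444  0.31476237 -2.36786271] angle 1.732174011522281 r 0.03138464294049988
[-0.0, 0.006, -0.033]
[-0.0, 0.002, -0.034]
[-0.0, -0.003, -0.035]
[0.0, -0.008, -0.034]
[0.0, -0.012, -0.033]
[0.0, -0.016, -0.032]
[0.0, -0.021, -0.03]
[0.0, -0.024, -0.027]
```

>>> {"method": "arm_command", "body": {"series": [{"dp": [0,0.006,-0.033],"angular": [0,0,0],"gripper": 3},{"dp": [0,0.002,-0.034],"angular": [0,0,0],"gripper": 3},{"dp": [0,-0.003,-0.035],"angular": [0,0,0],"gripper": 3},{"dp": [0,-0.008,-0.034],"angular": [0,0,0],"gripper": 3},{"dp": [0,-0.012,-0.033],"angular": [0,0,0],"gripper": 3},{"dp": [0,-0.016,-0.032],"angular": [0,0,0],"gripper": 3},{"dp": [0,-0.021,-0.03],"angular": [0,0,0],"gripper": 3},{"dp": [0,-0.024,-0.027],"angular": [0,0,0],"gripper": 3}]}}

```text
clock: 14.45
position: [0.4576, -0.0862, 0.1339]
ee_rot: [0.706, -0.064, 0.702, 0.067]
contact_force: [2.8, 4.1, -3.5]
width: 0.0095
```

```bash
python3 arc.py 1 7 .0
```

```text
p [ 0.45755351 -0.08622741  0.13394445] w 0.009501778268375508 F [ 2.84226685  4.10499795 -3.54047269] angle 0.754517576746744 r 0.0351630692645287
[-0.0, -0.025, -0.019]
[-0.0, -0.027, -0.016]
[-0.0, -0.028, -0.013]
[-0.0, -0.029, -0.01]
[-0.0, -0.03, -0.007]
[-0.0, -0.031, -0.003]
[-0.0, -0.031, -0.0]
```

>>> {"method": "arm_command", "body": {"series": [{"dp": [0,-0.025,-0.019],"angular": [0,0,0],"gripper": 3},{"dp": [0,-0.027,-0.016],"angular": [0,0,0],"gripper": 3},{"dp": [0,-0.028,-0.013],"angular": [0,0,0],"gripper": 3},{"dp": [0,-0.029,-0.01],"angular": [0,0,0],"gripper": 3},{"dp": [0,-0.03,-0.007],"angular": [0,0,0],"gripper": 3},{"dp": [0,-0.031,-0.003],"angular": [0,0,0],"gripper": 3},{"dp": [0,-0.031,0],"angular": [0,0,0],"gripper": 3},{"dp": [0,0,0],"angular": [0,0,0],"gripper": 3}]}}

```text
clock: 15.45
position: [0.4541, -0.1112, 0.134]
ee_rot: [0.707, -0.061, 0.702, 0.068]
contact_force: [3.1, 4.6, -2.0]
width: 0.0092
```

```bash
python3 arc.py 1 2 .0
```

```text
p [ 0.45410413 -0.11120424  0.13404187] w 0.009193198322558995 F [ 3.06153582  4.64058858 -2.03898027] angle 0.006028179990707535 r 0.0337090179115826
[-0.0, -0.001, -0.001]
[-0.0, -0.001, -0.001]
```

>>> {"method": "arm_command", "body": {"series": [{"dp": [0,0,0],"angular": [0,0,0],"gripper": 15},{"dp": [0,0,0],"angular": [0,0,0],"gripper": 25},{"dp": [0,0,0],"angular": [0,0,0],"gripper": 35},{"dp": [-0.1,0,0],"angular": [0,0,0],"gripper": 35},{"dp": [-0.2,0,0],"angular": [0,0,0],"gripper": 35},{"dp": [-0.3,0,0],"angular": [0,0,0],"gripper": 35},{"dp": [-0.15,0,0],"angular": [0,0,0],"gripper": 35},{"dp": [-0.05,0,0],"angular": [0,0,0],"gripper": 35}]}}

```text
clock: 16.45
position: [0.4518, -0.1153, 0.236]
ee_rot: [0.705, -0.063, 0.703, 0.066]
contact_force: [-1.0, 0.1, 0.2]
width: 0.0349
```

```bash
python3 bar.py; python3 -c "
from h import *
for n in ('top2','side2'):
    W=cloud(load(n));P=box(W,(.41,.51,-.16,-.04,.147,.165));P2=box(W,(.4,.6,-.42,-.34,.147,.165));print(len(P),P.mean(0) if len(P) else 0,len(P2),P2.mean(0) if len(P2) else 0)
rows([.530,-.365,.22],8,10.85,0,8)"
```

```text
t 16.45 p [ 0.4518 -0.1153  0.236 ] F [-1.   0.1  0.2] w 0.0349 jaw yaw 10.49 q [-0.4   0.11  1.71  0.    1.32 -0.59]
turn/row [-0.001   0.0005 -0.0005]
0 [0.225, -0.233, 0.007]
1 [0.225, -0.233, 0.006]
2 [0.225, -0.233, 0.006]
3 [0.226, -0.233, 0.006]
top R 68 x -0.006381019361165991 0.009340089561879374 y -0.14056093265772027 -0.07937341910561577 z 0.1223334847789354
side L 299 x -0.008027109129859576 0.008161787087607184 y 0.030938711958803156 0.14047963440830355 z 0.12244478043458444
side R 546 x -0.0081881325060935 0.00859029085056704 y -0.14046837800788714 -0.030342456289652858 z 0.12219338596938709
0 0 28 [ 0.5318421  -0.36333546  0.15745463]
44 [ 0.4527267  -0.11394435  0.15558276] 71 [ 0.53012324 -0.36642302  0.15653092]
t 16.55 p [ 0.4516 -0.1152  0.2352] F [-0.3 -0.1 -0.3] w 0.0350 jaw yaw 10.49 q [-0.4   0.11  1.71  0.    1.32 -0.59]
turn/row [-0.0005  0.0002 -0.0003]
0 [0.015, -0.271, 0.033]
1 [0.015, -0.271, 0.033]
2 [0.015, -0.271, 0.032]
3 [0.015, -0.271, 0.032]
4 [0.015, -0.271, 0.032]
5 [0.015, -0.271, 0.032]
6 [0.016, -0.271, 0.032]
7 [0.016, -0.271, 0.031]
```

>>> {"method": "arm_command", "body": {"series": [{"dp": [0,-0.27,0.033],"angular": [0,0,0],"gripper": 35},{"dp": [0,-0.27,0.033],"angular": [0,0,0],"gripper": 35},{"dp": [0,-0.27,0.033],"angular": [-0.001,0,0],"gripper": 35},{"dp": [0,-0.27,0.032],"angular": [-0.001,0,0],"gripper": 35},{"dp": [0,-0.27,0.032],"angular": [-0.001,0,0],"gripper": 35},{"dp": [0,-0.27,0.032],"angular": [-0.001,0,0],"gripper": 35},{"dp": [0,-0.27,0.031],"angular": [0,0,0],"gripper": 35},{"dp": [0,-0.25,0.031],"angular": [0,0,0],"gripper": 35}]}}

```text
clock: 17.55
position: [0.527, -0.3644, 0.2236]
ee_rot: [0.7, -0.062, 0.708, 0.074]
contact_force: [-0.8, 0.6, -0.4]
width: 0.0352
```

```bash
python3 -c "
from h import *
rows([.5307,-.3645,.185],4,10.85,0,4)"
```

```text
t 17.55 p [ 0.527  -0.3644  0.2236] F [-0.8  0.6 -0.4] w 0.0352 jaw yaw 11.05 q [-0.72  0.39  1.35  0.    1.42 -0.91]
turn/row [ 0.0005 -0.0015 -0.0027]
0 [0.08, -0.003, 0.008]
1 [0.08, -0.003, 0.008]
2 [0.08, -0.002, 0.008]
3 [0.08, -0.002, 0.008]
```

>>> {"method": "arm_command", "body": {"series": [{"dp": [0.08,0,0.008],"angular": [0,-0.002,-0.003],"gripper": 35},{"dp": [0.08,0,0.008],"angular": [0,-0.002,-0.003],"gripper": 35},{"dp": [0.08,0,0.008],"angular": [0,-0.001,-0.003],"gripper": 35},{"dp": [0.08,0,0.008],"angular": [0,-0.001,-0.003],"gripper": 35},{"dp": [0,0,0],"angular": [0,0,0],"gripper": 35},{"dp": [0,0,0],"angular": [0,0,0],"gripper": 35},{"dp": [0,0,0],"angular": [0,0,0],"gripper": 35},{"dp": [0,0,0],"angular": [0,0,0],"gripper": 35}]}}

```text
clock: 18.55
position: [0.5292, -0.3612, 0.1799]
ee_rot: [0.703, -0.068, 0.705, 0.069]
contact_force: [0.2, -0.1, -0.9]
width: 0.0353
```

```bash
python3 -c "
from h import *
rows([.5307,-.3650,.136],4,10.85,0,4)"
```

```text
t 18.55 p [ 0.5292 -0.3612  0.1799] F [ 0.2 -0.1 -0.9] w 0.0353 jaw yaw 11.07 q [-0.71  0.41  1.44 -0.    1.3  -0.9 ]
turn/row [ 0.0006 -0.0005 -0.0003]
0 [0.092, -0.009, 0.002]
1 [0.092, -0.009, 0.002]
2 [0.092, -0.008, 0.002]
3 [0.092, -0.008, 0.002]
```

>>> {"method": "arm_command", "body": {"series": [{"dp": [0.09,-0.009,0.002],"angular": [0,0,0],"gripper": 35},{"dp": [0.09,-0.009,0.002],"angular": [0,0,0],"gripper": 35},{"dp": [0.09,-0.009,0.002],"angular": [0,0,0],"gripper": 35},{"dp": [0.085,-0.009,0.002],"angular": [0,0,0],"gripper": 35},{"dp": [0,0,0],"angular": [0,0,0],"gripper": 25},{"dp": [0,0,0],"angular": [0,0,0],"gripper": 12},{"dp": [0,0,0],"angular": [0,0,0],"gripper": 3},{"dp": [0,0,0],"angular": [0,0,0],"gripper": 3}], "grip_force": 20}}

```text
clock: 19.55
position: [0.5308, -0.3654, 0.1334]
ee_rot: [0.702, -0.067, 0.705, 0.069]
contact_force: [0.3, 0.4, -2.2]
width: 0.0088
```

```bash
python3 arc.py -1 8 .65
```

```text
p [ 0.53076223 -0.36540073  0.13344779] w 0.008750248784241929 F [ 0.27568027  0.36567047 -2.19516027] angle 1.3880731718305466 r 0.034458787653009235
[0.0, 0.007, -0.026]
[0.0, 0.009, -0.025]
[0.0, 0.011, -0.024]
[0.0, 0.013, -0.023]
[0.0, 0.015, -0.021]
[0.0, 0.017, -0.02]
[0.0, 0.019, -0.018]
[0.0, 0.02, -0.016]
```

>>> {"method": "arm_command", "body": {"series": [{"dp": [0,0.007,-0.026],"angular": [0,0,0],"gripper": 3},{"dp": [0,0.009,-0.025],"angular": [0,0,0],"gripper": 3},{"dp": [0,0.011,-0.024],"angular": [0,0,0],"gripper": 3},{"dp": [0,0.013,-0.023],"angular": [0,0,0],"gripper": 3},{"dp": [0,0.015,-0.021],"angular": [0,0,0],"gripper": 3},{"dp": [0,0.017,-0.02],"angular": [0,0,0],"gripper": 3},{"dp": [0,0.019,-0.018],"angular": [0,0,0],"gripper": 3},{"dp": [0,0.02,-0.016],"angular": [0,0,0],"gripper": 3}]}}

```text
clock: 20.55
position: [0.5129, -0.3622, 0.1336]
ee_rot: [0.707, -0.071, 0.701, 0.063]
contact_force: [3.6, -3.6, -4.3]
width: 0.0092
```

```bash
python3 arc.py -1 7 .0
```

```text
p [ 0.51285062 -0.36215107  0.13361626] w 0.009244062163046636 F [ 3.59388164 -3.63262006 -4.31414097] angle 0.8659357571245568 r 0.03587030503769537
[-0.001, 0.027, -0.025]
[-0.001, 0.03, -0.021]
[-0.001, 0.032, -0.017]
[-0.001, 0.034, -0.013]
[-0.0, 0.035, -0.009]
[-0.0, 0.035, -0.004]
[-0.0, 0.035, 0.0]
```

>>> {"method": "arm_command", "body": {"series": [{"dp": [0,0.027,-0.025],"angular": [0,0,0],"gripper": 3},{"dp": [0,0.03,-0.021],"angular": [0,0,0],"gripper": 3},{"dp": [0,0.032,-0.017],"angular": [0,0,0],"gripper": 3},{"dp": [0,0.034,-0.013],"angular": [0,0,0],"gripper": 3},{"dp": [0,0.035,-0.009],"angular": [0,0,0],"gripper": 3},{"dp": [0,0.035,-0.004],"angular": [0,0,0],"gripper": 3},{"dp": [0,0.035,0],"angular": [0,0,0],"gripper": 3},{"dp": [0,0,0],"angular": [0,0,0],"gripper": 3}]}}

```text
clock: 21.55
position: [0.4979, -0.3393, 0.1338]
ee_rot: [0.709, -0.074, 0.699, 0.061]
contact_force: [5.1, -2.9, -6.2]
width: 0.009
```

```bash
python3 arc.py -1 3 .0
```

```text
p [ 0.49789149 -0.33934714  0.1337696 ] w 0.0090364315689309 F [ 5.0867299  -2.92536297 -6.23441097] angle 0.06265827207307749 r 0.033707479074790804
[-0.0, 0.006, -0.001]
[-0.0, 0.006, -0.001]
[-0.0, 0.006, -0.001]
```

>>> {"method": "arm_command", "body": {"series": [{"dp": [0,0.02,0],"angular": [0,0,0],"gripper": 3},{"dp": [0,0.02,0],"angular": [0,0,0],"gripper": 3},{"dp": [0,0,0],"angular": [0,0,0],"gripper": 15},{"dp": [0,0,0],"angular": [0,0,0],"gripper": 35},{"dp": [0,0,0],"angular": [0,0,0],"gripper": 35},{"dp": [-0.1,0,0],"angular": [0,0,0],"gripper": 35},{"dp": [-0.3,0,0],"angular": [0,0,0],"gripper": 35},{"dp": [-0.3,0,0],"angular": [0,0,0],"gripper": 35}]}}

```text
clock: 22.55
position: [0.4916, -0.3328, 0.219]
ee_rot: [0.705, -0.076, 0.703, 0.062]
contact_force: [0.1, 0.4, -1.0]
width: 0.0351
```

>>> {"method": "arm_command", "body": {"series": [{"dp": [-0.3,-0.3,0],"angular": [0,0,0],"gripper": 35},{"dp": [-0.2,-0.3,0],"angular": [0,0,0],"gripper": 35},{"dp": [0,-0.3,-0.2],"angular": [0,0,0],"gripper": 35},{"dp": [0,-0.3,-0.2],"angular": [0,0,0],"gripper": 35},{"dp": [0,-0.3,-0.2],"angular": [0,0,0],"gripper": 35},{"dp": [0,-0.2,-0.2],"angular": [0,0,0],"gripper": 35},{"dp": [0,0,0],"angular": [0,0,0],"gripper": 35},{"dp": [0,0,0],"angular": [0,0,0],"gripper": 35}]}}

```text
clock: 23.55
position: [0.4365, -0.5553, 0.2983]
ee_rot: [0.708, -0.08, 0.699, 0.06]
contact_force: [0.2, 1.3, -0.3]
width: 0.035
```

```bash
python3 bar.py; python3 -c "
from h import *
for n in ('top2','side2'):
    W=cloud(load(n));P=box(W,(.41,.51,-.16,-.04,.15,.165));P2=box(W,(.4,.6,-.42,-.27,.147,.165));print(len(P),P.mean(0) if len(P) else 0,len(P2),P2.mean(0) if len(P2) else 0)
crop(load('top2'),240,160,450,310,3.7,'pics/t2.png')
crop(load('side2'),140,190,340,384,3,'pics/s2.png')"
```

```text
t 23.55 p [ 0.4365 -0.5553  0.2983] F [ 0.2  1.3 -0.3] w 0.0350 jaw yaw 11.36 q [-1.    0.44  1.09 -0.    1.58 -1.2 ]
turn/row [0.0014 0.0015 0.0048]
0 [0.337, 0.67, 0.212]
1 [0.342, 0.668, 0.211]
2 [0.347, 0.666, 0.211]
3 [0.351, 0.664, 0.21]
top L 292 x -0.006416821572575278 0.009276304094451897 y 0.030355222609263842 0.13920436451872306 z 0.12285595297342872
top R 284 x -0.006535828409576939 0.00942329727072168 y -0.14048133880536845 -0.030272630404915242 z 0.12255567929192933
side L 290 x -0.008071120940669595 0.008103208887757991 y 0.030430453520551296 0.13864530489680657 z 0.12251467896844831
side R 499 x -0.00848708316173148 0.008552120026334918 y -0.14049391843091222 -0.030150328799207586 z 0.12216773955450015
21 [ 0.4545015  -0.11122247  0.15955745] 28 [ 0.49782588 -0.33581082  0.1574717 ]
36 [ 0.45280235 -0.11385974  0.157372  ] 67 [ 0.49536901 -0.33863533  0.15657834]
```

View pics/t2.png

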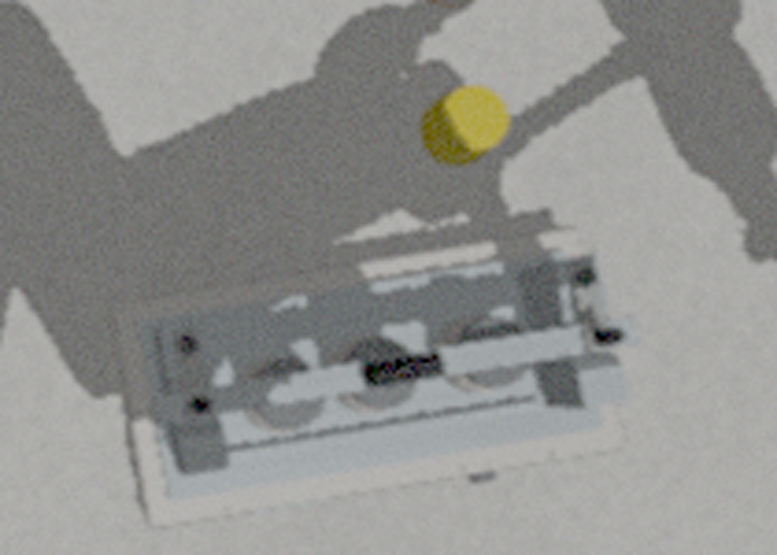

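View pics/s2.png

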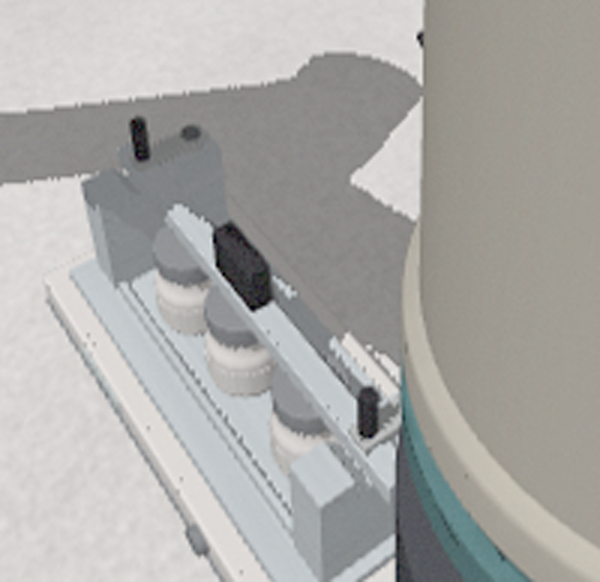

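The bar lies in both slots with its grip up at (403,367) in the top crop. Both pins, at (200,404) and (608,335), stand over it. The bottles are upright and the arm is clear. Handing in.

```bash
python3 -c "
from rig import *
print(sign_off(),get_state()['clock'])"
```

```text
the job is handed in; nothing more can be done
the job is handed in; nothing more can be done
```

The retaining bar is seated in both slots and both turn-latches are closed over it. I handed the job in at about 23.7 s of the 61 s allowed. `sign_off` gives no verdict.

I picked the bar up by its grip, lowered it into the slots and opened the fingers only once its weight was off the wrist. Then I held each latch's pin in turn and swung it round its arc to the closed position.

Last checks, from both cameras:
- **Bar:** its top face is about 122.5 mm up at both ends, so the underside is about 108.5 mm up. The ends are at about y = ±140 mm, so it sticks out past both supports. It is within about 1.5 mm of the slot line; the top camera reads it 1.4 mm to +x and the side camera reads it centred.
- **Latches:** both pins stand within about 2–3 mm of the middle of their slots, which is within about 0.1 rad of closed. The two cameras differ by 2–3 mm because each sees a different side of the pins.
- **Bottles and robot:** the three bottles look upright and in place in the final pictures. I did not re-measure their positions. The arm ended clear of everything.
- **Other bench items:** I did not measure the amber bottle, beaker, mouse and tube rack again at the end. The arm went low only at the bar and at the mixer, and no unexpected force showed.

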